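# Dispense a fresh desiccant tub into the lens dry box

## Task

Put a fresh tub of desiccant in with the lens: first clear the white body cap that was left on the dispenser's landing plate and lay it flat in the empty half of the accessory tray, next to the orange hood. Then press the dispenser's top all the way down to its stop so that one tub, and only one, is pushed out, let the top spring right back up, and stand the tub upright in the empty bay of the dry box. Set the cap and the tub down rather than dropping them, and leave the lens, the hood, the macro rail and the lens case as they are.

Things in the scene. Friction and masses are not known exactly. Their poses are not given: they have to be found in the camera images.
- dispenser: Press-top tub dispenser, fixed mid-shelf, yaw within 0.5 rad. Origin on the shelf under its upright tube's axis; -x to its front (outlet), z up. Grey base plate 8 mm thick, x -142 to +145, y +-65 mm. White octagonal tube 75 mm wide, 136 mm high. Grey side housings: x +-16, out to y +-52, 78 mm high. Pusher housing behind: x 38 to 145 mm, 46 mm high. Tubs are stacked in the tube.
- landing (a point): On top of the landing plate (dispenser x = -100 mm, y = 0, z = 8 mm) where a dispensed tub ends up standing. The landing plate is the flat open front of the base plate, x -142 to -35 mm, without side walls; a stop lip 100 mm wide, 10 mm high closes its front edge (inner face x = -136 mm). Anything lying on it jams the dispenser.
- press (a joint): Travel of the press top: 0 up at rest, 0.040 m down at its hard stop; it springs back by itself. 5 N starts it, about 10 N brings it to the stop. Racks push the lowest tub forward 2.5 mm per mm of press: 100 mm at the stop, out under the tube onto the landing plate; when the top is up again the next tub has dropped into its place.
- press_top (a point): Centre of the flat upper face of the white round press top (85 mm diameter, skirt 73 mm tall over the tube), 195 mm above the shelf at rest and 155 mm when fully down. Moves with the top; z up.
- tub0: The lowest desiccant tub, the one that is dispensed: white round plastic tub with a grey perforated lid, 60 mm diameter, 30 mm high, 36 to 54 g. Origin at the centre of its underside, z up. At the start inside the tube, standing on the base plate (z = 8 mm).
- tub1: The second tub, same shape, standing on tub0 in the tube; it must stay in the dispenser. Above it stands one more.
- body_cap: White plastic body cap lying flat on the landing plate at the start: ribbed disc 62 mm diameter, 14 mm thick (the lowest 5 mm only 58 mm diameter), 18 g. Origin at the centre of its underside, z up.
- drybox: Grey open dry box, lid off, fixed, left or right of the dispenser at any yaw: outside 220 x 140 x 60 mm, walls and floor 4 mm; a 4 mm wall of the same height across its middle (x = 0) makes two bays 104 x 132 mm. Origin under its centre, x along its length, z up. The lens stands in the +x bay, the -x bay is empty.
- bay (a point): Centre of the floor of the empty bay of the dry box (x = -54 mm, z = 4 mm in the box's frame); axes as the box.
- tray: Shallow brown wooden accessory tray, fixed: outside 220 x 140 mm, rim 14 mm high, walls and floor 4 mm thick, no divider. Origin under its centre, x along its length, z up; on the other side of the dispenser from the dry box, at any yaw. The hood stands in its +x half, the -x half is empty.
- free_half (a point): Centre of the floor of the tray's empty half (x = -54 mm, z = 4 mm in the tray's frame); axes as the tray.
- lens: Bystander: black lens standing upright in the dry box's +x bay, about 54 mm from the box's centre, 74 mm diameter, 96 mm tall, 420 g. Origin at the centre of its underside, z up.
- hood: Bystander: orange flared lens hood, an open ring 72 to 84 mm diameter, 46 mm tall, 45 g, standing in the tray's +x half about 56 mm from the tray's centre. Origin at the centre of its underside, z up.
- macro_rail: Bystander: aluminium macro rail with black knob, 180 x 89 mm (knobs included), 51 mm high, 460 g, lying loose across between the robot and the dispenser, close in front of the landing plate. Origin at the centre of its underside, x along the rail.
- lens_case: Bystander: black cylindrical lens case, 93 mm diameter, 150 mm tall, 350 g, standing to the right (-y) of the dispenser's rear. Origin at the centre of its underside.

How it is judged:
On the way, in this order (a step that is already met when the one before it is completed fails the run):
1. the body cap is off the landing plate (horizontal distance between body_cap and landing above 0.1 m), for 0.1 s.
2. the press top is down at its stop and the tub is out on the landing plate (value of joint press above 0.0365 m and horizontal distance between tub0 and landing below 0.015 m), for 0.1 s.
3. the press top has sprung right back up (value of joint press below 0.003 m), for 0.2 s.
At the end, for the whole second after the job is handed in: Tub upright (0.12 rad) on the floor of the dry box's empty bay (within 6 mm), cap flat (0.12 rad) on the floor of the tray's empty half, both at rest; press top up (within 3 mm); second tub still in the dispenser (within 12 mm of its axis) (x of tub0 in the frame of bay between -0.03 and 0.03 m and y of tub0 in the frame of bay between -0.045 and 0.045 m and z of tub0 in the frame of bay below 0.006 m and angle between each of tub0, body_cap's own z axis and vertical below 0.12 rad and linear speed of each of tub0, body_cap below 0.02 m/s and x of body_cap in the frame of free_half between -0.03 and 0.04 m and y of body_cap in the frame of free_half between -0.045 and 0.045 m and z of body_cap in the frame of free_half below 0.005 m and value of joint press below 0.003 m and horizontal distance between tub1 and dispenser below 0.012 m); the robot touches nothing.
It fails at once if a second tub is pushed out (horizontal distance between tub1 and dispenser above 0.03 m).
It fails at once if the tub or the cap is dropped or thrown (faster than 0.7 m/s when not held, as after a 25 mm fall) ((contact force between the fingers and tub0 below 0.1 N and linear speed of tub0 above 0.7 m/s and horizontal distance between tub0 and dispenser above 0.18 m) or (contact force between the fingers and body_cap below 0.1 N and linear speed of body_cap above 0.7 m/s)).
It fails at once if the lens or the hood is pushed more than 20 mm or tipped ((distance of lens from where it was at the start of the episode above 0.02 m or angle between lens's own z axis and vertical above 0.25 rad) or (distance of hood from where it was at the start of the episode above 0.02 m or angle between hood's own z axis and vertical above 0.35 rad)).
It fails at once if the macro rail or the lens case is pushed more than 20 mm or tipped (distance of macro_rail from where it was at the start of the episode above 0.02 m or (distance of lens_case from where it was at the start of the episode above 0.02 m or angle between lens_case's own z axis and vertical above 0.25 rad)).
It also fails if it takes over 69 s, if anything falls off the work surface, if the arm or the gripper's body presses on something with over 40 N, if the wrist force passes 120 N, or if a joint passes its speed limit or range.

## Robot

A 6-joint arm with a two-finger parallel gripper is mounted at the origin on the work surface. World frame = base frame: x ahead of the robot, y to its left, z up, the work surface at z = 0. Lengths are in m, angles in rad, forces in N, time in s.
With the tool pointing down it reaches from about 0.425 to 0.95 m from the base axis. Payload 3.5 kg.
Tool frame: the origin (TCP) lies at the very end of the fingers, on their centre line; the grasp point (between the pads) lies 19 mm behind it (ctrl.pinch_z is the distance from the TCP to the grasp point, in m); z points along the fingers, y is the line along which they close (so a half turn about z gives the same grasp; the last joint's range is limited). The gripper opens to 85 mm and grips with 20 to 120 N. Pads are 22 mm wide; open, the fingers measure 114 mm over their backs; the gripper's body (76 mm by 85 mm) begins 54 mm behind the grasp point. The pads swing forward as they close: fully open they stand 13 mm farther back than shut.
Start: joints at [1.104, 0.286, 1.577, -0, 1.279, -0.15], TCP at [0.21, 0.641, 0.231] pointing down, gripper open.
Joint ranges: [-2.77, 2.77], [-0.9, 2.22], [0.21, 2.48], [-1.53, 4.67], [0.24, 2.81], [-2.84, 2.84]. Speed limits (rad/s): [2.79, 2.79, 3.14, 3.14, 3.14, 3.14].

## Interface

Orientations are given as a unit quaternion [x, y, z, w].
In Python, from plant import ctrl gives the robot as it stands. The module is installed in compiled form; this text tells all that it offers.
- The arm moves only by the shell command python3 -m crank 'ROWS' [OPENING] [FORCE]. ROWS is JSON, a list of rows, each a list of 6 numbers: the shift along the tool's x, y, z in cm, then the turn, a rotation vector about the tool's x, y, z in rad. In form: [[tx, ty, tz, rx, ry, rz], ...]. A call has 1 to 10 rows; each row is the pose to reach, as a shift and turn from the pose commanded when the call began, along the tool's axes at that moment; what a row does not reach only later rows make up. A row lasts 1/10 s, in which the tool goes at most 50 mm and 8.59 degrees, less where a joint would pass 70% of its speed; a pose out of reach is approached as far as the arm can. A call with a gripper value outside its range is refused whole. OPENING is the opening, from 0 (shut) to 1 (fully open), set as the call begins (- or left out, the last holds). The fingers move at their own pace and stop on an object; FORCE is the grip in N (left out, the last holds). Time passes only in rows, so rows that repeat a pose let the fingers close. It gives the time, the measured TCP pose, the force, the opening and the grip force at its end, in the units of the state.
- ctrl.get_state(): the state, without advancing time (a new reading comes with each control period).
- ctrl.read_camera(name): name is "side" or "top" or "wrist"; returns (picture, depth): 384x512x3 uint8, blue, green, red; 384x512 float32, m along the optical axis (not along the pixel's ray), 0 where there is no reading.
- ctrl.camera_info(name): a dict with "K" (3x3 intrinsics, pixels), "k1" (the pictures are not rectified: a ray, as slopes to the right and down, at radius r is drawn at 1 + k1 r^2 times it, then the intrinsics apply), "origin" and "orientation" of the camera in the world. Camera axes: x right, y down, z forward; pixel columns grow to the right and rows downward; lengths in m; the calibration is good to about 2 mm. A picture is of the moment at which its call begins: read the wrist's pose just before it. camera_info takes no time and is no camera call; for the wrist camera it gives the pose at the moment of the call.
- ctrl.sign_off(): hands the job in; it is judged then, once.
The state is a dict: "time": time; "qpos": joint angles; "dq": joint speeds; "joint_efforts": joint torques, N m; "eef_pos": TCP position; "tcp_rot": TCP orientation; "contact_force": force on the tool from outside, world axes, zero at the start; "wrist_torque": the same for the moment, N m; "opening": opening from 0.0 (shut) to 1.0 (fully open); "finger_force": force on a finger pad.
Only numpy, scipy, OpenCV 4.12 (cv2) and the standard library are available. Lean on these libraries where they do the work, as an engineer would, in place of code of your own. Each camera call takes 0.05 s, during which the arm holds its last target. There are 200 camera calls.

## Working session

There is one attempt and no reset: what is moved stays moved. The work goes in short steps, Python scripts to look and compute and a shell command to move; the robot and the scene stay as the last step left them, time stands still between calls to the robot, and variables do not carry over. Pictures are saved under pics/ and viewed, at most 11 in all, crops included, and the job is handed in when it is done.

```bash
mkdir -p pics
cat > h.py <<'E'
import numpy as np, cv2
from scipy.spatial.transform import Rotation as R
from plant import ctrl
def cam(n):
    i=ctrl.camera_info(n); p,d=ctrl.read_camera(n); return i,p,d
def rays(i,uv):
    K=np.array(i["K"]); uv=np.atleast_2d(np.float64(uv))
    n=cv2.undistortPoints(uv.reshape(-1,1,2),K,np.array([i["k1"],0,0,0,0.])).reshape(-1,2)
    c=np.c_[n,np.ones(len(n))]
    return np.array(i["origin"]),R.from_quat(i["orientation"]).apply(c)
def plane(i,uv,z):
    o,d=rays(i,uv); return o+d*((z-o[2])/d[:,2])[:,None]
def pts(i,d,mask=None):
    v,u=np.nonzero((d>0) if mask is None else (mask&(d>0)))
    o,r=rays(i,np.c_[u,v]); return o+r*d[v,u][:,None],np.c_[u,v]
def togo(pos,yaw):
    """tool-frame shift (cm) and turn to TCP pos, tool down, tool y axis at world angle yaw (mod pi)"""
    s=ctrl.get_state(); T=R.from_quat(s["tcp_rot"]); p=np.array(s["eef_pos"])
    best=None
    for k in (-1,0,1,2):
        a=yaw+k*np.pi; y=np.array([np.cos(a),np.sin(a),0]); z=np.array([0,0,-1.]); x=np.cross(y,z)
        rv=(T.inv()*R.from_matrix(np.c_[x,y,z])).as_rotvec()
        if best is None or np.linalg.norm(rv)<np.linalg.norm(best)-1e-6: best=rv
    return np.round(T.inv().apply(np.array(pos)-p)*100,2),np.round(best,3)
E
python3 - <<'E'
from h import *
s=ctrl.get_state(); print({k:np.round(v,3) for k,v in s.items()})
for n in ("top","side"):
    i,p,d=cam(n); print(n,i); cv2.imwrite(f"pics/{n}0.png",p); np.savez(f"{n}0.npz",p=p,d=d)
E
```

```text
{'time': np.float64(0.0), 'qpos': array([ 1.104,  0.287,  1.578,  0.   ,  1.279, -0.15 ]), 'dq': array([-0.002,  0.001, -0.   , -0.   , -0.   , -0.   ]), 'joint_efforts': array([ 1.0000e-03, -4.0597e+01, -2.9263e+01, -0.0000e+00,  6.0000e-03,
        0.0000e+00]), 'eef_pos': array([0.21 , 0.641, 0.23 ]), 'tcp_rot': array([ 0.158,  0.987, -0.001, -0.   ]), 'contact_force': array([-0.601, -0.106,  0.35 ]), 'wrist_torque': array([ 0.016, -0.045,  0.014]), 'finger_force': np.float64(0.0), 'opening': np.float64(0.998)}
top {'K': array([[361.67715658,   0.        , 258.24275687],
       [  0.        , 361.67715658, 191.75009725],
       [  0.        ,   0.        ,   1.        ]]), 'k1': -0.07749573993384772, 'origin': array([0.38892107, 0.02046072, 1.10817651]), 'orientation': array([ 0.71108939, -0.69766053,  0.07120894, -0.05050696])}
side {'K': array([[474.28140862,   0.        , 239.94061811],
       [  0.        , 474.28140862, 183.40900068],
       [  0.        ,   0.        ,   1.        ]]), 'k1': -0.11009182145268917, 'origin': array([-0.04513037, -0.96323162,  0.75427761]), 'orientation': array([ 0.82549801, -0.2231361 ,  0.14497667, -0.49773997])}
```

View pics/top0.png

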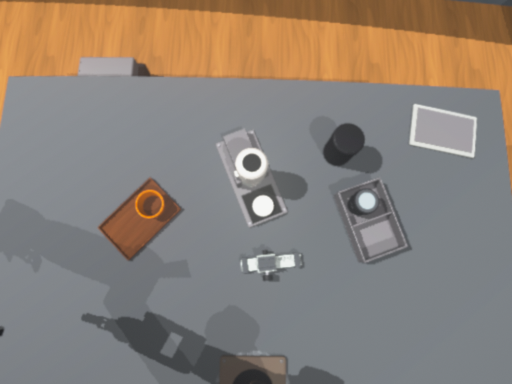

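View pics/side0.png

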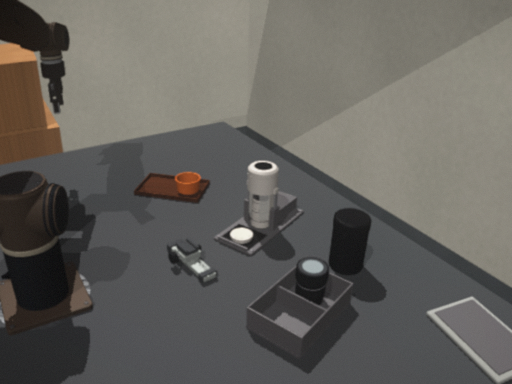

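The top view shows the dispenser tube around (252,165) with the cap on the landing plate at (263,206). The tray centre is about (140,219) with the hood at (150,205), and the dry box is at (373,220) with its empty bay at (378,236). The rail is at (270,263) and the case at (345,145). The side view confirms this.

Run:
```python
from h import *
i=ctrl.camera_info("top"); f=np.load("top0.npz"); p,d=f["p"],f["d"]
P,uv=pts(i,d); H=np.zeros(d.shape); XY=np.zeros(d.shape+(2,)); 
H[uv[:,1],uv[:,0]]=P[:,2]; XY[uv[:,1],uv[:,0]]=P[:,:2]
hsv=cv2.cvtColor(p,cv2.COLOR_BGR2HSV)
def win(u0,u1,v0,v1):
    m=np.zeros(d.shape,bool); m[v0:v1,u0:u1]=1; return m
print("table H", np.percentile(H[win(60,100,250,300)],[5,50,95]))
def rect(m,n,z=None):
    c=max(cv2.findContours(m.astype(np.uint8),cv2.RETR_EXTERNAL,cv2.CHAIN_APPROX_NONE)[0],key=cv2.contourArea)
    q=c.reshape(-1,2).astype(float); w=plane(i,q,z)[:,:2]
    r=cv2.minAreaRect((w*1000).astype(np.float32)); print(n,"minrect",np.round(r[0],1),np.round(r[1],1),round(r[2],1),"box",cv2.boxPoints(r).round().tolist()); return w
def circ(m,n,z):
    w=rect(m,n,z); c,r=cv2.minEnclosingCircle((w*1000).astype(np.float32)); print("  circ",np.round(c,1),round(r,1), "ell",[np.round(x,1) for x in cv2.fitEllipse((w*1000).astype(np.float32))])
h,s,v=hsv[...,0],hsv[...,1],hsv[...,2]
tray=win(90,190,170,270)&(s>110)&(h<20)&(v>25); rect(tray,"tray",0.014)
hood=win(120,180,180,230)&(s>180)&(v>130); circ(hood,"hood",0.046)
box=win(325,420,165,275)&(H>0.045)&(H<.075); rect(box,"box",0.06)
lens=win(340,400,180,220)&(H>0.085); circ(lens,"lens",0.096)
cap=win(245,285,190,220)&(v>150); circ(cap,"cap",0.022)
top=win(225,280,140,195)&(H>0.18); circ(top,"press",0.195)
base=win(205,295,115,235)&(H>0.0045); rect(base,"base",0.008)
rail=win(230,310,240,290)&(H>0.006); rect(rail,"rail",0.02)
case=win(320,370,110,175)&(H>0.13); circ(case,"case",0.15)
vis=p.copy()
for m,c in ((tray,(0,255,0)),(box,(0,255,255)),(base,(255,0,0)),(top,(0,0,255)),(cap,(255,0,255)),(rail,(255,255,0))):
    vis[m]=vis[m]//2+np.array(c)//2
cv2.imwrite("pics/vis.png",cv2.resize(vis[100:290,80:430],None,fx=2.2,fy=2.2,interpolation=cv2.INTER_NEAREST))
```

```text
table H [-0.00464428 -0.00113379  0.00217445]
tray minrect [490.7 349.3] [135.9 215.9] 46.1 box [[366.0, 375.0], [521.0, 225.0], [616.0, 323.0], [460.0, 473.0]]
hood minrect [530.8 313.6] [84.3 83.4] 3.4 box [[486.0, 353.0], [491.0, 269.0], [575.0, 274.0], [570.0, 358.0]]
  circ [531.4 312.3] 44.1 ell [array([531.2, 313. ]), array([83.5, 85.4]), np.float64(143.4)]
box minrect [ 497.3 -345.5] [221.9 146.7] 20.0 box [[368.0, -315.0], [418.0, -452.0], [627.0, -376.0], [576.0, -239.0]]
lens minrect [ 546.9 -317. ] [72.8 79.7] 1.0 box [[510.0, -278.0], [511.0, -357.0], [584.0, -356.0], [583.0, -277.0]]
  circ [ 546.3 -316.6] 40.3 ell [array([ 546.3, -317.1]), array([73.3, 78.7]), np.float64(19.7)]
cap minrect [536.5 -23.6] [64.2 63.8] 1.1 box [[504.0, 8.0], [505.0, -56.0], [569.0, -55.0], [568.0, 9.0]]
  circ [537.  -23.6] 33.1 ell [array([536.8, -23.7]), array([63.4, 64.5]), np.float64(42.4)]
press minrect [622.7  13.6] [83.  80.8] 1.5 box [[580.0, 53.0], [582.0, -28.0], [665.0, -26.0], [663.0, 55.0]]
  circ [623.5  13. ] 42.5 ell [array([623.5,  13.3]), array([81.6, 83. ]), np.float64(79.9)]
base minrect [634.8  14.4] [300.2 134.8] 23.2 box [[470.0, 17.0], [523.0, -107.0], [799.0, 12.0], [746.0, 135.0]]
rail minrect [359.4 -51.7] [ 87.7 178.6] 0.8 box [[314.0, 37.0], [317.0, -142.0], [404.0, -140.0], [402.0, 38.0]]
case minrect [ 711.2 -254.8] [91.1 95.3] 45.3 box [[645.0, -254.0], [713.0, -321.0], [777.0, -256.0], [709.0, -189.0]]
  circ [ 712.2 -253.8] 49.0 ell [array([ 711.5, -254.5]), array([90.3, 96.1]), np.float64(33.0)]
```

View pics/vis.png

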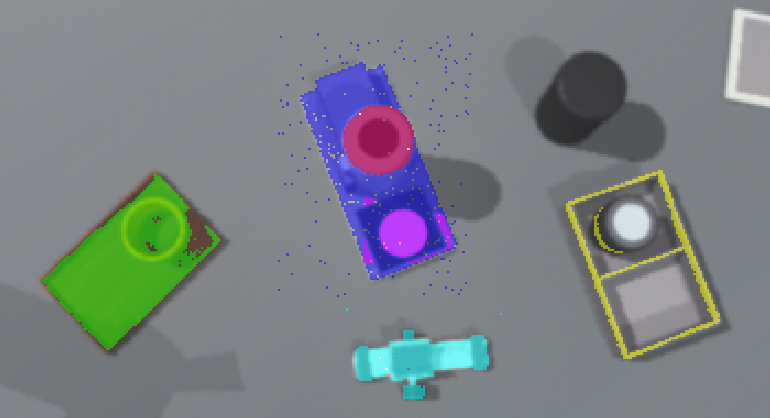

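Segmentation is clean: dispenser axis (0.623,0.013) with yaw about 0.40, cap (0.537,-0.024), tray yaw about -0.77, box yaw about 0.35. Next I'll work out the moves to a viewing pose above the cap.

Run:
```python
from h import *
print(togo([.52,-.03,.33],1.976), togo([.52,-.03,.33],.80),togo([.4519,.3868,.25],.80))
```

```text
(array([-50.35, -54.11,  -9.89]), array([-0.002, -0.001, -0.722])) (array([-50.35, -54.11,  -9.89]), array([-0.002,  0.   ,  0.454])) (array([-30.9 , -16.61,  -1.97]), array([-0.002,  0.   ,  0.454]))
```

```bash
python3 -m crank '[[-3,-3,-5,0,0,0],[-6,-7,-9.9,0,0,-0.1],[-9,-10,-9.9,0,0,-0.2],[-12,-13.5,-9.9,0,0,-0.3],[-15.5,-17,-9.9,0,0,-0.4],[-19,-20.5,-9.9,0,0,-0.5],[-22,-24,-9.9,0,0,-0.6],[-25.5,-27.5,-9.9,0,0,-0.72],[-28.5,-31,-9.9,0,0,-0.72],[-31,-34,-9.9,0,0,-0.72]]' 1
python3 - <<'E'
from h import *
print(togo([.52,-.03,.33],1.976))
E
```

```text
time: 1.1
eef_pos: [0.3991, 0.2198, 0.3299]
tcp_rot: [-0.2, 0.98, -0.0, -0.0]
contact_force: [-0.3, 0.4, -0.1]
opening: 0.996
finger_force: 0.0
(array([ -1.32, -27.72,  -0.  ]), array([-0.   , -0.   , -0.002]))
```

```bash
python3 -m crank '[[-0.3,-4,0,0,0,0],[-0.5,-8,0,0,0,0],[-0.7,-12,0,0,0,0],[-0.9,-16,0,0,0,0],[-1.1,-20,0,0,0,0],[-1.2,-24,0,0,0,0],[-1.3,-27.7,0,0,0,0],[-1.3,-27.7,0,0,0,0],[-1.3,-27.7,0,0,0,0]]'
python3 - <<'E'
from h import *
s=ctrl.get_state()
i,p,d=cam("wrist"); cv2.imwrite("pics/w1.png",p); np.savez("w1.npz",p=p,d=d); print(i,s["eef_pos"],s["time"])
E
```

```text
time: 2.0
eef_pos: [0.5193, -0.0284, 0.3295]
tcp_rot: [-0.199, 0.98, 0.001, -0.001]
contact_force: [-0.0, 0.7, 0.6]
opening: 0.997
finger_force: 0.0
{'K': array([[340.92229393,   0.        , 251.12264219],
       [  0.        , 340.92229393, 192.93799773],
       [  0.        ,   0.        ,   1.        ]]), 'k1': 0.03148120122395703, 'origin': array([ 0.45898147, -0.05549999,  0.47178084]), 'orientation': array([0.54719133, 0.82650452, 0.11048161, 0.07256542])} [ 0.51931238 -0.02839688  0.32951782] 2.0
```

View pics/w1.png

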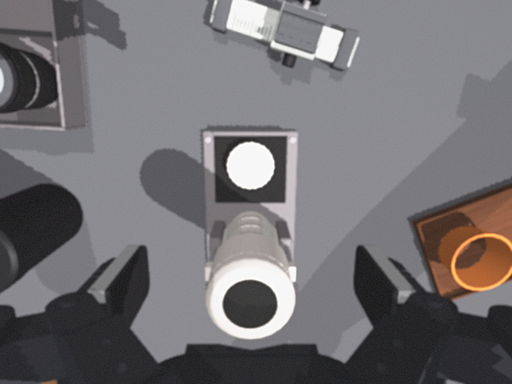

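The wrist view shows the cap at (250,165), the press top at (250,298), and the base plate's front edge from (205,131) to (298,131). The camera is on the robot side, away from the press top.

Run:
```python
from h import *
i=dict(ctrl.camera_info("wrist")); f=np.load("w1.npz"); p,d=f["p"],f["d"]
def win(u0,u1,v0,v1):
    m=np.zeros(d.shape,bool); m[v0:v1,u0:u1]=1; return m
v=cv2.cvtColor(p,cv2.COLOR_BGR2HSV)[...,2]
P,uv=pts(i,d); H=np.full(d.shape,-1.); H[uv[:,1],uv[:,0]]=P[:,2]
print(np.median(H[win(300,350,110,200)]))
def ell(m,z,n):
    c=max(cv2.findContours(m.astype(np.uint8),cv2.RETR_EXTERNAL,cv2.CHAIN_APPROX_NONE)[0],key=cv2.contourArea)
    w=plane(i,c.reshape(-1,2),z)[:,:2]; print(n,[np.round(x,1) for x in cv2.fitEllipse((w*1000).astype(np.float32))])
    return np.array(cv2.fitEllipse((w*1000).astype(np.float32))[0])
cap=ell(win(220,280,137,195)&(v>190),.022,"cap")
top=ell(win(195,305,230,350)&(H>.185),.195,"press")
# plate edges by gradient along rows
g=cv2.cvtColor(p,cv2.COLOR_BGR2GRAY).astype(int)
L=[];Rr=[]
for r in range(150,232,4):
    row=g[r]; a=190+np.argmax(np.diff(row[190:215])); b=285+np.argmin(np.diff(row[285:312])); L.append((a+.5,r)); Rr.append((b+.5,r))
for n,e in (("L",L),("R",Rr)):
    w=plane(i,e,.008)[:,:2]; vx,vy,x0,y0=cv2.fitLine((w*1000).astype(np.float32),cv2.DIST_HUBER,0,.01,.01).ravel()
    nrm=np.array([-vy,vx]); print(n,np.arctan2(vy,vx), "dist press",(top-[x0,y0])@nrm,"cap",(cap-[x0,y0])@nrm)
```

```text
-0.0003765617124459053
cap [array([536.9, -22.6]), array([62.3, 62.6]), np.float64(110.5)]
press [array([621.2,  13.1]), array([81.6, 82.3]), np.float64(69.2)]
L 0.4019809 dist press 63.9207856359759 cap 63.9999902019955
R 0.40459922 dist press -63.81292847810482 cap -63.494027425506374
```

Run:
```python
from h import *
print(togo([.535,-.0237,.03],1.974))
```

```text
(array([-1.64, -0.29, 29.97]), array([ 0.001, -0.001, -0.   ]))
```

```bash
python3 -m crank '[[-1,-0.3,4,0,0,0],[-1.6,-0.3,8,0,0,0],[-1.6,-0.3,12,0,0,0],[-1.6,-0.3,16,0,0,0],[-1.6,-0.3,20,0,0,0],[-1.6,-0.3,23,0,0,0],[-1.6,-0.3,26,0,0,0],[-1.6,-0.3,28,0,0,0],[-1.6,-0.3,30,0,0,0],[-1.6,-0.3,30,0,0,0]]'
python3 - <<'E'
from h import *
print(togo([.535,-.0237,.0],1.974))
i,p,d=cam("wrist"); cv2.imwrite("pics/w2.png",p)
E
```

```text
time: 3.05
eef_pos: [0.5325, -0.0224, 0.0276]
tcp_rot: [-0.201, 0.98, 0.001, -0.003]
contact_force: [-0.7, 0.4, -0.7]
opening: 1.002
finger_force: 0.0
(array([-0.19, -0.23,  2.76]), array([ 0.004, -0.005,  0.002]))
```

View pics/w2.png

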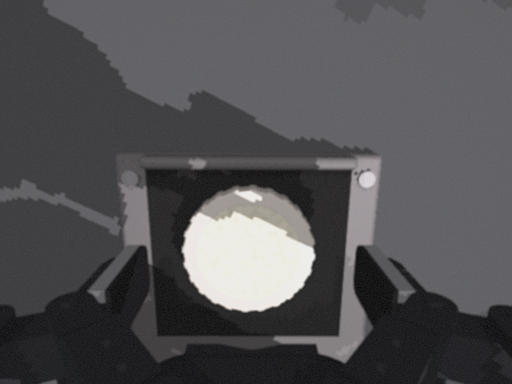

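The cap is centred between the fingertips ((248,249), tips at about x=125 and x=380). I'll lower slowly and close.

```bash
python3 -m crank '[[-0.1,-0.2,1,0,0,0],[-0.1,-0.2,1.8,0,0,0],[-0.1,-0.2,2.2,0,0,0],[-0.1,-0.2,2.35,0,0,0],[-0.1,-0.2,2.35,0,0,0]]'; python3 -m crank '[[0,0,0,0,0,0],[0,0,0,0,0,0],[0,0,0,0,0,0],[0,0,0,0,0,0],[0,0,0,0,0,0],[0,0,0,0,0,0],[0,0,0,0,0,0],[0,0,0,0,0,0]]' 0.5 30
```

```text
time: 3.6
eef_pos: [0.537, -0.0259, 0.0067]
tcp_rot: [-0.2, 0.98, 0.0, -0.0]
contact_force: [-0.5, -0.3, -0.4]
opening: 1.002
finger_force: 0.0
time: 4.4
eef_pos: [0.5378, -0.0261, 0.0076]
tcp_rot: [-0.2, 0.98, -0.0, 0.001]
contact_force: [-0.9, -0.2, 5.0]
opening: 0.708
finger_force: 32.8
```

```bash
python3 -m crank '[[0,0,-0.5,0,0,0],[0,0,-1.2,0,0,0],[0,0,-2.5,0,0,0],[0,0,-5,0,0,0],[0,0,-8,0,0,0],[0,0,-10,0,0,0],[0,0,-10,0,0,0]]'
python3 - <<'E'
from h import *
print(togo([.4519,.3868,.11],.80))
i,p,d=cam("wrist"); cv2.imwrite("pics/w3.png",p)
E
```

```text
time: 5.1
eef_pos: [0.5397, -0.0264, 0.1112]
tcp_rot: [-0.2, 0.98, -0.002, 0.004]
contact_force: [0.7, 0.2, 0.8]
opening: 0.712
finger_force: 32.6
(array([-8.140e+00,  4.145e+01, -3.000e-02]), array([-0.   ,  0.009,  1.174]))
```

View pics/w3.png

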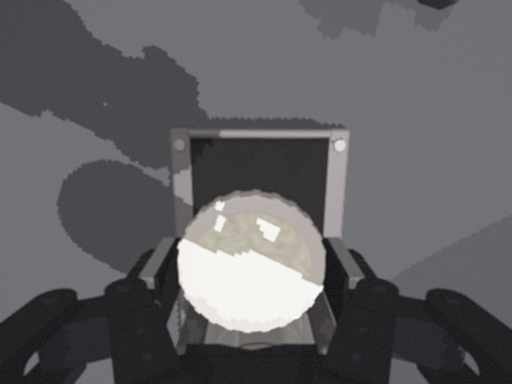

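```bash
python3 -m crank '[[3,2,-2,0,0,0],[5,5,-3,0,0,0.05],[5,9,-3,0,0,0.15],[4,13.5,-3,0,0,0.3],[2,18,-3,0,0,0.45],[0,22.5,-3,0,0,0.6],[-2,27,-3,0,0,0.75],[-4,31.5,-3,0,0,0.9],[-6,36,-3,0,0,1.05],[-7.5,39.5,-2,0,0,1.17]]'
python3 -m crank '[[0,0,0,0,0,0],[0,0,0,0,0,0],[0,0,0,0,0,0]]'
python3 - <<'E'
from h import *
print(togo([.4519,.3868,.03],.80))
i,p,d=cam("wrist"); cv2.imwrite("pics/w4.png",p)
for z in (.014,.004): print(plane(i,[[256,262]],z))
E
```

```text
time: 6.15
eef_pos: [0.4506, 0.3436, 0.1293]
tcp_rot: [0.334, 0.942, -0.0, -0.0]
contact_force: [0.7, -1.2, 0.7]
opening: 0.705
finger_force: 32.5
time: 6.45
eef_pos: [0.4506, 0.3408, 0.1291]
tcp_rot: [0.331, 0.943, -0.001, -0.001]
contact_force: [-0.6, 0.4, 0.8]
opening: 0.708
finger_force: 32.6
(array([2.76, 3.69, 9.91]), array([-0.003, -0.001,  0.095]))
[[0.5025969  0.30341492 0.014     ]]
[[0.50659917 0.30037583 0.004     ]]
```

View pics/w4.png

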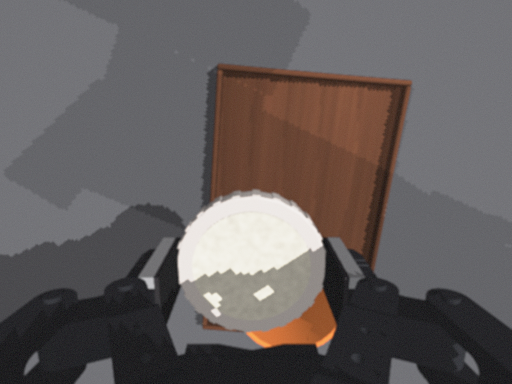

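The cap is held. The tray's empty end shows corners at (219,66) and (410,82), and the hood is behind at (295,330). I'll check those corners, then lower.

```bash
python3 - <<'E'
from h import *
i=ctrl.camera_info("wrist")
w=plane(i,[[219,66],[410,82]],.014)[:,:2]; print(w, np.linalg.norm(w[1]-w[0]))
m=w.mean(0); e=(w[1]-w[0])/np.linalg.norm(w[1]-w[0]); n=np.array([e[1],-e[0]]); n*=np.sign(n@(np.array([.53,.313])-m)); print("free half",m+n*.056, np.arctan2(n[1],n[0]))
E
python3 -m crank '[[1,1.5,1,0,0,0],[2.5,3,3,0,0,0.05],[2.8,3.7,5,0,0,0.095],[2.8,3.7,7,0,0,0.095],[2.8,3.7,8.5,0,0,0.095],[2.8,3.7,9.5,0,0,0.095],[2.8,3.7,9.9,0,0,0.095],[2.8,3.7,9.9,0,0,0.095]]'
```

```text
[[0.36749957 0.37772272]
 [0.46144771 0.47675019]] 0.13650162262612195
free half [0.45509981 0.38869409] -0.7590831546412029
time: 7.3
eef_pos: [0.4526, 0.3878, 0.0312]
tcp_rot: [0.376, 0.926, -0.0, -0.0]
contact_force: [0.2, 0.1, 0.0]
opening: 0.705
finger_force: 32.6
```

```bash
python3 -m crank '[[0,0,1,0,0,0],[0,0,1.8,0,0,0],[0,0,2.2,0,0,0],[0,0,2.4,0,0,0],[0,0,2.5,0,0,0],[0,0,2.5,0,0,0]]'; python3 -m crank '[[0,0,0.1,0,0,0],[0,0,0.2,0,0,0],[0,0,0.2,0,0,0]]'
```

```text
time: 7.9
eef_pos: [0.4526, 0.3884, 0.0064]
tcp_rot: [0.376, 0.927, 0.0, 0.0]
contact_force: [0.5, 0.5, -0.7]
opening: 0.708
finger_force: 32.6
time: 8.2
eef_pos: [0.4525, 0.3884, 0.0044]
tcp_rot: [0.376, 0.927, 0.0, 0.0]
contact_force: [-0.2, -0.2, -0.6]
opening: 0.712
finger_force: 32.6
```

```bash
python3 -m crank '[[0,0,0.1,0,0,0],[0,0,0.1,0,0,0]]'; python3 -m crank '[[0,0,0.1,0,0,0],[0,0,0.1,0,0,0]]'
```

```text
time: 8.4
eef_pos: [0.4527, 0.3885, 0.0036]
tcp_rot: [0.376, 0.927, 0.0, 0.0]
contact_force: [0.2, -0.8, 1.3]
opening: 0.707
finger_force: 32.7
time: 8.6
eef_pos: [0.4527, 0.3885, 0.0036]
tcp_rot: [0.376, 0.927, -0.0, -0.0]
contact_force: [-3.1, -1.7, 6.2]
opening: 0.71
finger_force: 33.1
```

Contact with the tray floor. Release with partial opening, then lift.

```bash
python3 -m crank '[[0,0,-0.1,0,0,0],[0,0,-0.1,0,0,0],[0,0,-0.1,0,0,0],[0,0,-0.1,0,0,0],[0,0,-0.3,0,0,0],[0,0,-1,0,0,0],[0,0,-3,0,0,0],[0,0,-7,0,0,0],[0,0,-11,0,0,0],[0,0,-11,0,0,0]]' 0.92
python3 - <<'E'
from h import *
i,p,d=cam("wrist")
c=cv2.inRange(p,(150,150,150),(255,255,255)); c[330:]=0
k=max(cv2.findContours(c,0,1)[0],key=cv2.contourArea)
w=plane(i,k.reshape(-1,2),.018)[:,:2]; e=cv2.fitEllipse((w*1000).astype(np.float32)); print(e)
D=pts(i,d,c>0)[0]; print(np.percentile(D[:,2],[5,50,95]))
dx=np.array(e[0])/1000-[.4535,.3877]; a=-.765; print("free half frame",dx@[np.cos(a),np.sin(a)],dx@[-np.sin(a),np.cos(a)])
E
```

```text
time: 9.6
eef_pos: [0.4566, 0.3909, 0.1204]
tcp_rot: [0.376, 0.927, 0.006, 0.004]
contact_force: [0.7, 1.0, 1.6]
opening: 0.921
finger_force: 0.0
((469.9015808105469, 511.2169494628906), (116.10256958007812, 264.165283203125), 116.68960571289062)
[-0.00151589 -0.00028027  0.01814194]
free half frame -0.07370824642193832 0.10046164973314943
```

Run:
```python
from h import *
i,p,d=cam("wrist"); cv2.imwrite("pics/w5.png",p)
P,uv=pts(i,d); ok=(np.hypot(P[:,0]-.4535,P[:,1]-.3877)<.05)&(P[:,2]>.012)&(P[:,2]<.03)
Q=P[ok]; print(len(Q),Q.mean(0),np.percentile(Q,[2,98],axis=0))
s,*_=np.linalg.lstsq(np.c_[Q[:,:2],np.ones(len(Q))],Q[:,2],rcond=None); print("slope",s)
c,r=cv2.minEnclosingCircle((Q[:,:2]*1000).astype(np.float32)); print(c,r)
print(togo([.622,.013,.25],1.974), ctrl.get_state()["qpos"])
```

```text
5393 [0.45285735 0.38837891 0.01773577] [[0.42561517 0.36011784 0.01611457]
 [0.48110871 0.41581289 0.01914999]]
slope [ 0.0039691  -0.00342423  0.01726823]
(453.6852111816406, 387.2493896484375) 31.61743927001953
(array([-38.3 , -15.17, -13.56]), array([ 0.003,  0.003, -1.174])) [ 5.39277481e-01  2.37461369e-01  1.86294111e+00  1.07014656e-05
  1.03722875e+00 -2.60564149e-01]
```

View pics/w5.png

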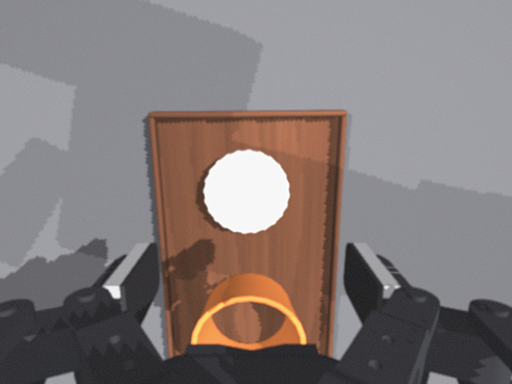

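The cap is lying flat in the centre of the empty half at (247,191), and the hood is untouched. Now to the press top, with the gripper shut.

```bash
python3 -m crank '[[0,0,-5,0,0,0],[-2,-1,-9,0,0,-0.1],[-5.5,-2,-13.6,0,0,-0.25],[-9.5,-3.5,-13.6,0,0,-0.4],[-13.5,-5,-13.6,0,0,-0.55],[-17.5,-7,-13.6,0,0,-0.7],[-21.5,-8.5,-13.6,0,0,-0.85],[-25.5,-10,-13.6,0,0,-1.0],[-29.5,-11.5,-13.6,0,0,-1.1],[-33.5,-13.3,-13.6,0,0,-1.17]]' 0; python3 -m crank '[[0,0,0,0,0,0],[0,0,0,0,0,0],[0,0,0,0,0,0]]'
python3 - <<'E'
from h import *
print(togo([.622,.013,.21],1.974))
E
```

```text
time: 10.7
eef_pos: [0.5998, 0.0579, 0.2462]
tcp_rot: [-0.2, 0.98, 0.001, -0.002]
contact_force: [-0.2, -0.5, -0.4]
opening: -0.002
finger_force: 0.0
time: 11.0
eef_pos: [0.5993, 0.0603, 0.247]
tcp_rot: [-0.198, 0.98, 0.001, -0.001]
contact_force: [-0.8, -0.1, 0.7]
opening: 0.001
finger_force: 0.0
(array([-0.26, -5.25,  3.69]), array([ 0.002, -0.002, -0.004]))
```

```bash
python3 -m crank '[[-0.1,-2,0,0,0,0],[-0.2,-4,0,0,0,0],[-0.3,-5.2,1,0,0,0],[-0.3,-5.2,2.5,0,0,0],[-0.3,-5.2,3.7,0,0,0],[-0.3,-5.2,4.2,0,0,0],[-0.3,-5.2,4.7,0,0,0],[-0.3,-5.2,4.7,0,0,0]]'
```

```text
time: 11.8
eef_pos: [0.6225, 0.0133, 0.2004]
tcp_rot: [-0.198, 0.98, 0.0, -0.001]
contact_force: [0.8, 0.9, -0.2]
opening: 0.0
finger_force: 0.0
```

```bash
python3 -m crank '[[0,0,0.4,0,0,0],[0,0,0.8,0,0,0],[0,0,1.2,0,0,0],[0,0,1.6,0,0,0],[0,0,2,0,0,0],[0,0,2.4,0,0,0],[0,0,2.8,0,0,0],[0,0,3.2,0,0,0],[0,0,3.6,0,0,0],[0,0,4,0,0,0]]';  python3 -m crank '[[0,0,0.2,0,0,0],[0,0,0.4,0,0,0],[0,0,0.5,0,0,0],[0,0,0.5,0,0,0]]'
```

```text
time: 12.8
eef_pos: [0.6237, 0.0129, 0.1647]
tcp_rot: [-0.198, 0.98, -0.0, 0.001]
contact_force: [-4.9, 1.2, 11.0]
opening: 0.0
finger_force: 5.3
time: 13.2
eef_pos: [0.6236, 0.0129, 0.1594]
tcp_rot: [-0.198, 0.98, -0.0, 0.001]
contact_force: [-3.8, 0.9, 8.6]
opening: -0.001
finger_force: 4.5
```

```bash
python3 -m crank '[[0,0,0.2,0,0,0],[0,0,0.4,0,0,0],[0,0,0.4,0,0,0]]'; python3 -m crank '[[0,0,0.15,0,0,0],[0,0,0.3,0,0,0],[0,0,0.3,0,0,0],[0,0,0.3,0,0,0]]'
```

```text
time: 13.5
eef_pos: [0.6236, 0.0129, 0.1555]
tcp_rot: [-0.198, 0.98, -0.0, 0.001]
contact_force: [-5.0, 0.6, 9.8]
opening: -0.001
finger_force: 4.6
time: 13.9
eef_pos: [0.6237, 0.0129, 0.155]
tcp_rot: [-0.198, 0.98, -0.0, 0.001]
contact_force: [-8.4, 1.7, 17.5]
opening: 0.0
finger_force: 8.8
```

```bash
cat > tub.py <<'E'
from h import *
for n in ("side","top"):
    i,p,d=cam(n); P,uv=pts(i,d)
    ok=(np.hypot(P[:,0]-.53,P[:,1]+.026)<.05)&(P[:,2]>.031)&(P[:,2]<.045)
    Q=P[ok]
    if len(Q)>20: print(n,len(Q),Q.mean(0),cv2.minEnclosingCircle((Q[:,:2]*1000).astype(np.float32)))
E
python3 tub.py; python3 -m crank '[[0,0,0.1,0,0,0],[0,0,0.1,0,0,0]]'; python3 tub.py
```

```text
side 297 [ 0.5383904  -0.02211965  0.03499408] ((539.0558471679688, -20.663938522338867), 40.19837951660156)
top 64 [ 0.53648478 -0.04660284  0.03759665] ((539.44140625, -42.32806396484375), 27.407337188720703)
time: 14.2
eef_pos: [0.6238, 0.0129, 0.155]
tcp_rot: [-0.198, 0.98, -0.0, 0.0]
contact_force: [-10.0, 2.2, 21.2]
opening: -0.001
finger_force: 10.4
side 292 [ 0.53856156 -0.02218155  0.03514865] ((539.46484375, -20.23793601989746), 40.211387634277344)
top 63 [ 0.53674095 -0.04679798  0.03781023] ((539.1848754882812, -43.73188781738281), 27.14065933227539)
```

Run:
```python
from h import *
i,p,d=cam("side"); cv2.imwrite("pics/s2.png",cv2.resize(p[150:270,190:330],None,fx=4,fy=4,interpolation=cv2.INTER_CUBIC))
P,uv=pts(i,d); ok=(P[:,0]>.49)&(P[:,0]<.58)&(P[:,1]>-.08)&(P[:,1]<.03)&(P[:,2]>.034)&(P[:,2]<.042)&(np.hypot(P[:,0]-.622,P[:,1]-.013)>.05)
print(np.percentile(P[ok],[1,50,99],axis=0), uv[ok].mean(0))
```

```text
[[ 0.50292761 -0.04955005  0.03405193]
 [ 0.53701064 -0.02183623  0.03575529]
 [ 0.57704787  0.02012348  0.03875695]] [241.74561404 228.19298246]
```

View pics/s2.png

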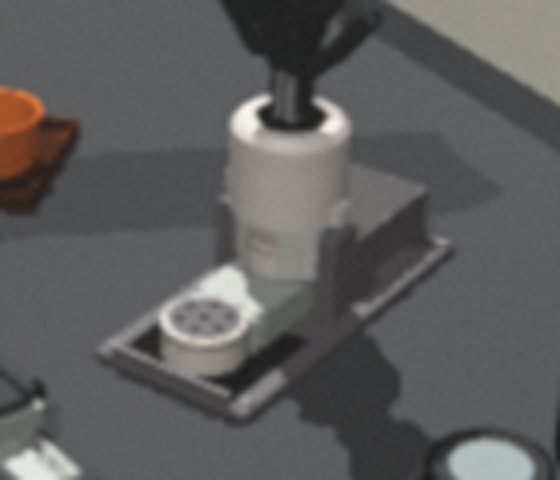

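The tub is out. Its lid centre is at crop (207,316), which is side pixel about (241.7,229), and the fingers sit centred on the press top. Releasing straight up.

```bash
python3 -c "
from h import *
print(plane(ctrl.camera_info('side'),[[241.7,229]],.038))"
python3 -m crank '[[0,0,-0.6,0,0,0],[0,0,-1.2,0,0,0],[0,0,-1.8,0,0,0],[0,0,-2.4,0,0,0],[0,0,-3,0,0,0],[0,0,-3.6,0,0,0],[0,0,-4.4,0,0,0],[0,0,-5.4,0,0,0],[0,0,-7.5,0,0,0],[0,0,-10,0,0,0]]'
python3 -m crank '[[4,-0.5,-2,0,0,0],[8,-0.5,-4,0,0,0],[11.5,-0.5,-6,0,0,0],[11.5,-0.5,-6,0,0,0],[11.5,-0.5,-6,0,0,0],[11.5,-0.5,-6,0,0,0],[11.5,-0.5,-6,0,0,0]]' 1
python3 - <<'E'
from h import *
s=ctrl.get_state(); i,p,d=cam("wrist"); cv2.imwrite("pics/w6.png",p)
P,uv=pts(i,d); r=np.hypot(P[:,0]-.53,P[:,1]+.026)
Q=P[(r<.05)&(P[:,2]>.033)&(P[:,2]<.043)]; print(len(Q),Q.mean(0),cv2.minEnclosingCircle((Q[:,:2]*1000).astype(np.float32)))
T=P[(np.hypot(P[:,0]-.622,P[:,1]-.013)<.06)&(P[:,2]>.17)]; print("top z",np.median(T[:,2]),cv2.minEnclosingCircle((T[:,:2]*1000).astype(np.float32)))
c=Q.mean(0); print(s["eef_pos"],togo([c[0],c[1],.03],1.974))
E
```

```text
[[ 0.53435455 -0.02660775  0.038     ]]
time: 15.35
eef_pos: [0.6218, 0.0127, 0.2472]
tcp_rot: [-0.198, 0.98, 0.001, -0.002]
contact_force: [0.3, 0.9, -0.7]
opening: -0.001
finger_force: 0.0
time: 16.05
eef_pos: [0.5192, -0.0361, 0.3069]
tcp_rot: [-0.198, 0.98, 0.001, -0.001]
contact_force: [-0.1, 0.3, 0.6]
opening: 1.001
finger_force: 0.0
1795 [ 0.53308778 -0.02480754  0.03774063] ((534.0626831054688, -24.503625869750977), 30.020347595214844)
top z 0.19446141520636745 ((625.6787719726562, 13.979494094848633), 42.611331939697266)
[ 0.51916873 -0.03611917  0.30686061] (array([-1.78,  0.45, 27.69]), array([ 0.002, -0.002, -0.004]))
```

```bash
python3 -m crank '[[-1,0.3,4,0,0,0],[-1.7,0.45,8,0,0,0],[-1.7,0.45,12,0,0,0],[-1.7,0.45,16,0,0,0],[-1.7,0.45,20,0,0,0],[-1.7,0.45,23,0,0,0],[-1.7,0.45,26,0,0,0],[-1.7,0.45,28,0,0,0],[-1.7,0.45,29.2,0,0,0],[-1.7,0.45,29.2,0,0,0]]'; python3 -m crank '[[0,0,0,0,0,0],[0,0,0,0,0,0],[0,0,0,0,0,0]]'; python3 -c "
from h import *
print(togo([.5335,-.0247,.014],1.974))"
```

```text
time: 17.1
eef_pos: [0.5315, -0.0251, 0.014]
tcp_rot: [-0.198, 0.98, 0.001, -0.002]
contact_force: [-0.6, 0.7, -0.8]
opening: 1.003
finger_force: 0.0
time: 17.4
eef_pos: [0.5341, -0.026, 0.0178]
tcp_rot: [-0.198, 0.98, -0.001, 0.001]
contact_force: [-0.1, -0.2, 0.8]
opening: 1.005
finger_force: 0.0
(array([0.  , 0.14, 0.38]), array([-0.002,  0.002, -0.004]))
```

```bash
python3 -m crank '[[0,0.1,0.15,0,0,0],[0,0.1,0.3,0,0,0],[0,0.1,0.3,0,0,0]]'; python3 -m crank '[[0,0,0,0,0,0],[0,0,0,0,0,0],[0,0,0,0,0,0],[0,0,0,0,0,0],[0,0,0,0,0,0],[0,0,0,0,0,0],[0,0,0,0,0,0],[0,0,0,0,0,0]]' 0.4 30
```

```text
time: 17.7
eef_pos: [0.5324, -0.0248, 0.0133]
tcp_rot: [-0.198, 0.98, 0.0, -0.0]
contact_force: [-0.5, 0.7, 0.8]
opening: 1.001
finger_force: 0.0
time: 18.5
eef_pos: [0.5329, -0.0249, 0.0136]
tcp_rot: [-0.198, 0.98, -0.0, 0.0]
contact_force: [0.1, -0.6, 0.5]
opening: 0.688
finger_force: 32.6
```

```bash
python3 -m crank '[[0,0,-0.6,0,0,0],[0,0,-1.5,0,0,0],[0,0,-3,0,0,0],[0,0,-6,0,0,0],[0,0,-10,0,0,0],[0,0,-13,0,0,0],[0,0,-15,0,0,0],[0,0,-15,0,0,0]]'; python3 -c "
from h import *
print(togo([.4465,-.364,.16],1.92),togo([.43,-.33,.16],1.92))"
```

```text
time: 19.3
eef_pos: [0.5351, -0.0253, 0.1685]
tcp_rot: [-0.198, 0.98, -0.002, 0.004]
contact_force: [0.7, -0.4, -0.6]
opening: 0.693
finger_force: 32.5
(array([ 21.33, -27.76,   0.85]), array([-0.005,  0.008,  0.05 ])) (array([ 21.53, -23.99,   0.82]), array([-0.005,  0.008,  0.05 ]))
```

```bash
python3 -m crank '[[2,-2,0,0,0,0],[5,-5.5,0,0,0,0],[8,-9.5,0,0,0,0],[11,-13.5,0,0,0,0.02],[14,-17.5,0,0,0,0.05],[17,-21.5,0,0,0,0.05],[19.5,-25,0,0,0,0.05],[21.3,-27.7,0,0,0,0.05],[21.3,-27.7,0,0,0,0.05],[21.3,-27.7,0,0,0,0.05]]'
python3 - <<'E'
from h import *
i,p,d=cam("wrist"); cv2.imwrite("pics/w7.png",p)
P,uv=pts(i,d); a=.35
for n in ("top","side"):
    j,_,dd=cam(n); Q,_=pts(j,dd); q=Q[:,:2]-[.4973,-.3455]; b=np.c_[q@[np.cos(a),np.sin(a)],q@[-np.sin(a),np.cos(a)]]
    k=(np.abs(b[:,0])<.13)&(np.abs(b[:,1])<.09)&(Q[:,2]>.05)&(Q[:,2]<.066); print(n,np.percentile(b[k],[1,99],axis=0))
print(togo([.4465,-.364,.09],1.92))
E
```

```text
time: 20.3
eef_pos: [0.4431, -0.3625, 0.162]
tcp_rot: [-0.173, 0.985, 0.001, -0.001]
contact_force: [-0.3, -0.3, -0.4]
opening: 0.691
finger_force: 32.5
top [[-0.10983705 -0.07328405]
 [ 0.11080273  0.0690042 ]]
side [[-0.11150156 -0.07067589]
 [ 0.10857336  0.07029977]]
(array([-0.15, -0.36,  7.27]), array([ 0.002, -0.   ,  0.001]))
```

View pics/w7.png

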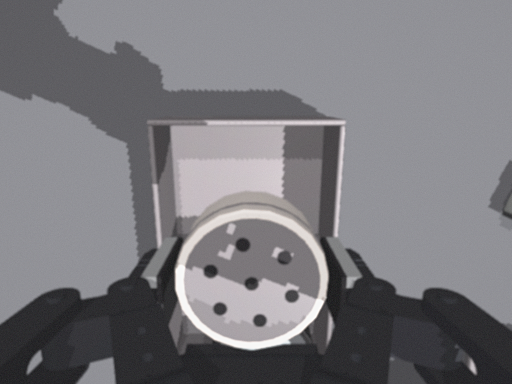

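The tub is held and centred over the empty bay, with near rim corners at (149,122) and (345,122) and the tub at (252,278). Lowering.

```bash
python3 -m crank '[[-0.2,-0.3,3,0,0,0],[-0.2,-0.3,6,0,0,0],[-0.2,-0.3,9,0,0,0],[-0.2,-0.3,11,0,0,0],[-0.2,-0.3,12.5,0,0,0],[-0.2,-0.3,13.5,0,0,0],[-0.2,-0.3,14.3,0,0,0],[-0.2,-0.3,14.6,0,0,0],[-0.2,-0.3,14.6,0,0,0],[-0.2,-0.3,14.6,0,0,0]]'; python3 -m crank '[[0,0,0.1,0,0,0],[0,0,0.2,0,0,0],[0,0,0.2,0,0,0]]'
```

```text
time: 21.45
eef_pos: [0.4473, -0.3655, 0.0182]
tcp_rot: [-0.174, 0.985, -0.001, 0.0]
contact_force: [-0.1, 0.2, -0.6]
opening: 0.687
finger_force: 32.6
time: 21.75
eef_pos: [0.4468, -0.365, 0.0155]
tcp_rot: [-0.174, 0.985, -0.0, 0.0]
contact_force: [-0.2, 0.5, -0.4]
opening: 0.694
finger_force: 32.6
```

```bash
python3 -m crank '[[0,0,0.1,0,0,0],[0,0,0.3,0,0,0],[0,0,0.4,0,0,0],[0,0,0.4,0,0,0]]'; python3 -m crank '[[0,0,0.1,0,0,0],[0,0,0.15,0,0,0],[0,0,0.15,0,0,0]]'; python3 -m crank '[[0,0,0.1,0,0,0],[0,0,0.1,0,0,0]]'
```

```text
time: 22.15
eef_pos: [0.4467, -0.3648, 0.011]
tcp_rot: [-0.174, 0.985, 0.0, -0.0]
contact_force: [0.3, 1.0, -0.0]
opening: 0.689
finger_force: 32.6
time: 22.45
eef_pos: [0.4468, -0.3649, 0.0098]
tcp_rot: [-0.174, 0.985, 0.0, -0.0]
contact_force: [0.1, 0.7, -0.9]
opening: 0.689
finger_force: 32.6
time: 22.65
eef_pos: [0.4469, -0.3651, 0.0097]
tcp_rot: [-0.174, 0.985, 0.0, -0.0]
contact_force: [-1.9, 1.3, 4.6]
opening: 0.693
finger_force: 32.9
```

Touchdown at TCP 9.7 mm, as expected. Release and rise.

```bash
python3 -m crank '[[0,0,-0.1,0,0,0],[0,0,-0.1,0,0,0],[0,0,-0.1,0,0,0],[0,0,-0.1,0,0,0],[0,0,-0.5,0,0,0],[0,0,-1.5,0,0,0],[0,0,-4,0,0,0],[0,0,-8,0,0,0],[0,0,-12,0,0,0],[0,0,-16,0,0,0]]' 0.9; python3 -m crank '[[3,0,-4,0,0,0],[3,0,-5,0,0,0],[3,0,-5,0,0,0],[3,0,-5,0,0,0],[3,0,-5,0,0,0]]'
python3 - <<'E'
from h import *
a=.35
i,p,d=cam("wrist"); P,_=pts(i,d)
q=P[:,:2]-[.4465,-.364]; b=np.c_[q@[np.cos(a),np.sin(a)],q@[-np.sin(a),np.cos(a)]]
k=(np.hypot(*b.T)<.045)&(P[:,2]>.025)&(P[:,2]<.045); print("tub",k.sum(),b[k].mean(0),np.median(P[k,2]),"slope",np.linalg.lstsq(np.c_[b[k],np.ones(k.sum())],P[k,2],rcond=None)[0][:2])
i,p,d=cam("top"); cv2.imwrite("pics/end.png",cv2.resize(p[100:290,80:430],None,fx=2.2,fy=2.2)); P,_=pts(i,d)
def chk(n,c,r,z0,z1):
    Q=P[(np.hypot(P[:,0]-c[0],P[:,1]-c[1])<r)&(P[:,2]>z0)&(P[:,2]<z1)]; print(n,len(Q),Q.mean(0) if len(Q) else "", cv2.minEnclosingCircle((Q[:,:2]*1000).astype(np.float32)) if len(Q) else "")
chk("cap",(.4527,.388),.045,.012,.03); chk("press",(.622,.013),.06,.18,.21); chk("landing",(.53,-.026),.03,.02,.05); chk("lens",(.546,-.317),.06,.085,.12); chk("case",(.712,-.254),.07,.13,.17)
E
```

```text
time: 23.65
eef_pos: [0.4468, -0.3648, 0.1713]
tcp_rot: [-0.174, 0.985, -0.0, 0.0]
contact_force: [1.2, 0.0, -1.0]
opening: 0.9
finger_force: 0.0
time: 24.15
eef_pos: [0.4182, -0.374, 0.2163]
tcp_rot: [-0.174, 0.985, 0.002, -0.001]
contact_force: [0.8, 0.1, -0.9]
opening: 0.901
finger_force: 0.0
tub 2769 [-0.00021233 -0.00204193] 0.033797957496313924 slope [ 0.01996057 -0.00126107]
cap 335 [0.45332885 0.38550706 0.01711854] ((453.7917785644531, 385.9754638671875), 31.868955612182617)
press 803 [0.62348816 0.01334649 0.19383635] ((626.3421020507812, 13.123629570007324), 42.504478454589844)
landing 0  
lens 563 [ 0.54546796 -0.31580917  0.09990837] ((547.0797729492188, -317.79705810546875), 38.65852355957031)
case 857 [ 0.71151607 -0.25474129  0.1485744 ] ((714.4937133789062, -257.28558349609375), 47.11357498168945)
```

View pics/end.png

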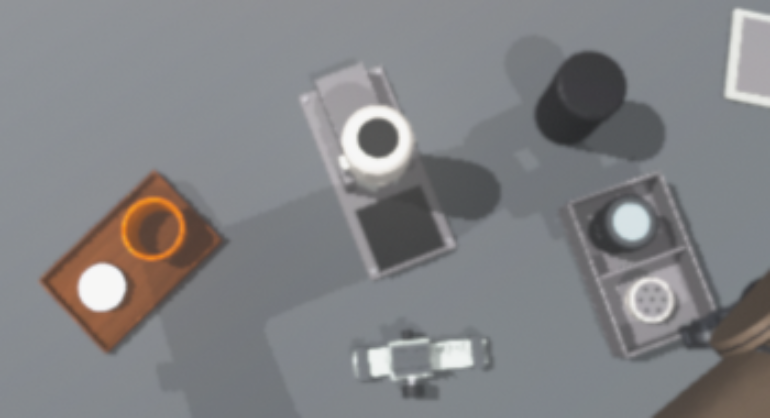

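The tub is upright in the bay at crop (652,299) and the cap is flat in the tray at (102,287). The landing plate is empty, the press top is up, and the bystanders haven't moved. Handing in.

```bash
python3 -c "
from plant import ctrl
print(ctrl.sign_off())"
```

```text
the job is handed in; nothing more can be done
None
```

I handed the job in at about 24 s. By the final camera check, the cap lies flat in the tray's empty half, one tub stands upright in the dry box's empty bay, the press top is back up, and the lens, hood, rail and case look unmoved; the sign-off returned no verdict.

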